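Snap the back cover onto a wall clock

ROBOT

A 6-joint arm with a two-finger parallel gripper is mounted at the origin on the work surface. World frame = base frame: x ahead of the robot, y to its left, z up, the work surface at z = 0. Lengths are in mm, angles in rad, forces in N, time in s.
With the tool pointing down it reaches from about 275 to 725 mm from the base axis. Payload 15.9 kg.
Tool frame: the origin (TCP) lies midway between the tips of the shut fingers; the grasp point (between the pads) lies ctrl.hold_point_z behind it (ctrl.hold_point_z is the distance from the TCP to the grasp point, in mm); x points along the fingers, y is the direction in which the jaws open and shut, and the axes are right-handed (so a half turn about x gives the same grasp; the last joint's range is limited). The gripper opens to 85 mm and grips with 20 to 120 N. Pads are 22 mm wide; open, the fingers measure 114 mm over their backs; the gripper's body (76 mm by 85 mm) begins 54 mm behind the grasp point. The pads swing forward as they close: fully open they stand 13 mm farther back than shut.
Start: joints at [-1.298, 0.213, -0.034, 1.323, 0, 1.571], TCP at [134.709, -481.497, 231.306] pointing down, gripper open.
Joint ranges: [-2.98, 2.98], [-0.74, 1.72], [-1.14, 1.35], [-2.1, 2.04], [-1.57, 1.44], [-3.14, 3.14]. Speed limits (rad/s): [1.89, 1.89, 2.39, 2.57, 3.14, 3.14].

INTERFACE

Orientations are given as a unit quaternion [x, y, z, w].
In Python, from station import sensors, vision, order, ctrl gives the robot as it stands.
- The arm moves only by the tool send_rows, never from a script. Its argument "rows" is one flat list of numbers, 7 for each row, row after row: the turn, a rotation vector about the tool's x, y, z scaled (see below), then the shift along the tool's x, y, z scaled (see below), then the opening, from -1 (shut) to 1 (fully open). In form: [wx, wy, wz, tx, ty, tz, jaw, wx, wy, wz, tx, ty, tz, jaw, ...]. A call has 1 to 8 rows; each row shifts and turns the pose as measured when the row begins, along the tool's axes as they then stand; what a row does not reach is not made up. The controller multiplies each number of a shift by 0.2 m and each number of a turn by 5 degrees. A row lasts 1/12 s, in which the tool goes at most 41.7 mm and 7.16 degrees, less where a joint would pass 70% of its speed; a pose out of reach is approached as far as the arm can. A call with a number of a shift or a turn outside -1 to 1 is refused whole. A call with a gripper value outside its range is refused whole. The fingers move at their own pace and stop on an object; "squeeze" is the grip in N (left out, the last holds). Time passes only in rows, so rows that do not move let the fingers close. It gives the time, the measured TCP pose, the force and the opening at its end, in the units of the state.
- sensors.state(): the state, without advancing time (a new reading comes with each control period).
- vision.read_camera(name): name is "side" or "top" or "wrist"; returns a dict with "color" (480x640x3 uint8, red, green, blue), "range_z" (480x640 float32, mm along the optical axis (not along the pixel's ray), 0 where there is no reading), "intrinsics" (3x3 intrinsics, pixels), "view" (4x4, takes a point from world to camera coordinates); the wrist camera has in their place "mount" (4x4, takes a point from camera to tool coordinates, whose origin is the TCP and whose axes are the tool frame's). Camera axes: x right, y down, z forward; pixel columns grow to the right and rows downward; lengths in mm; the calibration is good to about 2 mm. A picture is of the moment at which its call begins: read the wrist's pose just before it.
- order.close_job(): hands the job in, once; it reports no verdict.
The state is a dict: "time": time; "joint_positions": joint angles; "qvel": joint speeds; "effort": joint torques, N m; "ee_pos": TCP position; "orientation": TCP orientation; "force": force on the tool from outside, world axes, zero at the start; "ft_torque": the same for the moment, N m; "finger_gap": finger opening in mm.
Only numpy, scipy, OpenCV 4.12 (cv2) and the standard library are available. Lean on these libraries where they do the work, as an engineer would, in place of code of your own. Each camera call takes 0.05 s, during which the arm holds its last target. There are 200 camera calls.

TASK

The wall clock lies face down on its sprung cradle with its works open. Pick up the blue back cover by its hump, set it over the two orange snap hooks and press it straight down, feeling for the clicks, until both ends have snapped fully home and the cover sits flat; then let go. Never push down on the clock with more than 25 N, and leave the grey spare cover and the other things on the desk where they are.

Things in the scene. Friction and masses are not known exactly. Their poses are not given: they have to be found in the camera images.
- cover: Blue plastic back cover, 45 g: plate 110 (x) x 64 (y) x 4 mm, with a solid grip hump centred on top, 54 (x) x 20 (y) x 26 mm high, so 30 mm high in all. Origin: centre of the plate's underside; x along the plate, z up through the hump. It lies hump up on the desk. Its two ends are alike: either may go on either hook.
- cover_end_a (a point): Point on the underside of the cover's plate, 50 mm from its centre along +x. A slot through the plate lies next to it, inwards: 12 mm long (x from 34 to 46 mm) and 16 mm wide in y, centred on the x axis.
- cover_end_b (a point): Point on the underside of the cover's plate, 50 mm from its centre along -x, with the same slot at x from -34 to -46 mm.
- clock: Cream wall clock lying face down, disc 240 mm across, on a round grey cradle plate (260 mm). Origin: centre of its flat back, which faces up. Clock and plate float on springs: they sink straight down, by up to about 25 mm, as they are pushed, and rise again when let go; so being pushed to where the seat was at rest does not snap the hooks. The dark 270 mm base disc below is fixed.
- seat (a point): Where the cover's origin must come to lie: over the middle of the black works, level with the top of the two cream ledges (106 mm long along x, at y = +-28.5 mm) that carry the cover's plate. 12 mm above the clock's back, 92 mm above the desk when nothing presses. x points to hook a, y along the clock's back, z up.
- hook_a_tip (a point): Tip of orange snap hook a: 43.5 mm from the seat along its +x, 16 mm above seat level. An upright springy tongue, 10 mm wide in y, 3 mm thick, with a barb pointing outward, away from the works. The barb's slope runs from the tip to 6 mm out, 7 mm above seat level; its flat underside is 5 mm above seat level and closes over the 4 mm plate with 1 mm play.
- hook_b_tip (a point): Tip of orange snap hook b, the mirror image of a, along the seat's -x. Going down, the outer edge of each cover slot bends its hook inward about 3.5 mm, then the hook snaps out over the plate. The push needed grows to some 9 to 19 N in all, by friction, and drops suddenly by several newtons at a click; both may click at once or one after the other.
- spare_cover: Grey spare cover for a smaller clock, plate 80 x 52 mm, hump 30 x 20 mm, 30 mm high in all; does not fit, leave it alone. Origin: centre of its underside.
- screwdriver: Red-handled screwdriver lying on the desk, 170 mm long; bystander.
- mug: Blue mug, 80 mm across, 95 mm high; bystander.
- tape_roll: Yellow roll of tape lying flat, 90 mm across, 18 mm high; bystander.
- glue: Red bottle, 44 mm across, 110 mm high; bystander.
- jar: Amber jar, 70 mm across, 90 mm high; bystander.
- battery: Black and copper battery, 49 mm long, 14 mm thick, lying on the desk; bystander.

How it is judged:
By the outcome, as a careful person would: the job done as asked, in the order asked, and still so for the second after the job is handed in, with the robot touching nothing.
It also fails if it takes over 64 s, if anything falls off the work surface, if the arm or the gripper's body presses on something with over 40 N, if the wrist force passes 120 N, or if a joint passes its speed limit or range.

## Working session

There is one attempt and no reset: what is moved stays moved. The work goes in short steps, Python scripts to look and compute and a tool call to move; the robot and the scene stay as the last step left them, time stands still between calls to the robot, and variables do not carry over. Pictures are saved under pics/ and viewed, about 8 in all and at most 12, crops included, and the job is handed in when it is done.

Besides the shell and the picture viewer there is one more tool, called as name(argument=value, ...), one argument or row to a line, values as JSON. send_rows: Moves the arm, as the interface text tells. Shifts and turns lie within -1 to 1; 1 stands for 0.2 m of shift or 5 degrees of turn. Its arguments: {"type":"object","properties":{"rows":{"type":"array","items":{"type":"number","minimum":-1,"maximum":1}},"squeeze":{"type":"number"}},"required":["rows"]}

```bash
mkdir -p pics; ls; cat > h.py <<'E'
import numpy as np, cv2
from scipy.spatial.transform import Rotation as R
from station import sensors, vision, order, ctrl
def tool():
    s=sensors.state(); T=np.eye(4); T[:3,:3]=R.from_quat(s['orientation']).as_matrix(); T[:3,3]=s['ee_pos']; return T,s
def grab(n):
    T,s=tool(); c=vision.read_camera(n)
    c['c2w']=T@c['mount'] if n=='wrist' else np.linalg.inv(c['view'])
    K=c['intrinsics']; z=c['range_z']; v,u=np.mgrid[:480,:640]
    P=np.stack([(u-K[0,2])/K[0,0]*z,(v-K[1,2])/K[1,1]*z,z],-1)
    c['W']=P@c['c2w'][:3,:3].T+c['c2w'][:3,3]; return c
def save(c,name): cv2.imwrite('pics/'+name,c['color'][:,:,::-1])
E
python3 - <<'E'
from h import *
T,s=tool(); print(s, ctrl.hold_point_z, T)
for n in('top','side'):
    c=grab(n); save(c,n+'1.png'); np.savez(n+'1.npz',W=c['W'],color=c['color']); print(n,c['c2w'].round(2))
E
```

```text
pics
{'time': 0.0, 'joint_positions': array([-1.29799015e+00,  2.13371616e-01, -3.50252263e-02,  1.32345240e+00,
       -1.48028395e-05,  1.57081217e+00]), 'qvel': array([ 9.16084136e-05, -1.48798314e-03, -3.44534511e-04, -9.10204296e-04,
        1.33247486e-03, -2.42411539e-04]), 'effort': array([-2.34055675e-03, -6.86160207e+01,  4.87120736e+01,  1.75334414e-02,
        6.06147478e-05, -1.56890786e-05]), 'ee_pos': array([ 134.63116657, -481.21825804,  230.82185367]), 'orientation': array([-0.70048369, -0.09651526,  0.7005953 , -0.09577908]), 'force': array([ 0.38217184,  0.15345521, -0.20707841]), 'ft_torque': array([ 0.00554682,  0.03232301, -0.0725335 ]), 'finger_gap': 84.99397696499231} 18.700000000000003 [[-2.97947161e-04  2.69419486e-01 -9.63022872e-01  1.34631167e+02]
 [ 1.00998730e-03 -9.63022342e-01 -2.69419650e-01 -4.81218258e+02]
 [-9.99999446e-01 -1.05291369e-03  1.48195143e-05  2.30821854e+02]
 [ 0.00000000e+00  0.00000000e+00  0.00000000e+00  1.00000000e+00]]
top [[-3.00000e-02 -1.00000e+00  4.00000e-02  4.99850e+02]
 [-1.00000e+00  2.00000e-02 -2.00000e-02  3.02600e+01]
 [ 2.00000e-02 -5.00000e-02 -1.00000e+00  1.24613e+03]
 [ 0.00000e+00  0.00000e+00  0.00000e+00  1.00000e+00]]
side [[-9.60000e-01 -1.60000e-01  2.20000e-01  2.42610e+02]
 [-2.80000e-01  6.00000e-01 -7.50000e-01  1.08821e+03]
 [-1.00000e-02 -7.80000e-01 -6.20000e-01  9.88810e+02]
 [ 0.00000e+00  0.00000e+00  0.00000e+00  1.00000e+00]]
```

View pics/top1.png

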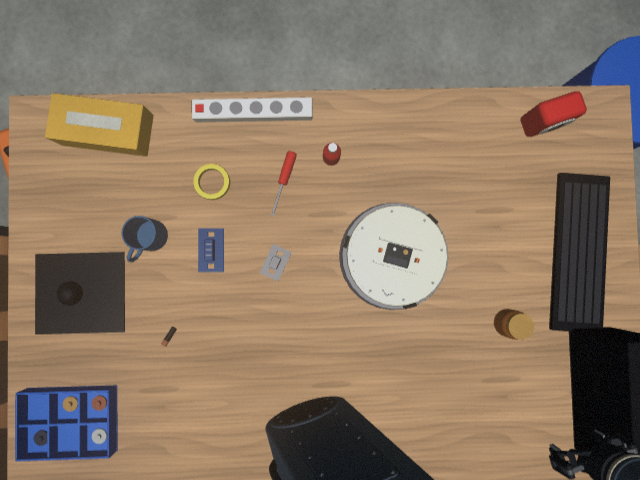

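The top view shows the blue cover at about (211,250) with its long axis vertical in the image. The clock is at (397,255) with its hooks at (381,251) and (417,260), and the spare cover is at (276,262). Next I measure cover, clock and hooks.

```bash
python3 - <<'E'
from h import *
d=np.load('top1.npz'); W=d['W']; C=d['color']; hsv=cv2.cvtColor(C,cv2.COLOR_RGB2HSV)
def reg(u0,u1,v0,v1,lo,hi,nm,zr=None):
    m=np.zeros((480,640),bool); m[v0:v1,u0:u1]=cv2.inRange(hsv,lo,hi)[v0:v1,u0:u1]>0
    p=W[m]; 
    r=cv2.minAreaRect(p[:,:2].astype(np.float32)); print(nm,m.sum(),p.mean(0).round(1),'z',np.percentile(p[:,2],[5,50,95]).round(1),r)
    return m
reg(190,235,220,280,(100,80,40),(125,255,255),'cover')
m=reg(372,390,240,262,(5,130,120),(20,255,255),'hookL'); 
m=reg(408,425,250,270,(5,130,120),(20,255,255),'hookR')
for (u,v) in [(211,250),(203,235),(230,300),(397,220),(381,251),(417,260),(398,254),(137,235),(211,165)]: print((u,v),W[v,u].round(1))
# clock back by height
z=W[...,2]; m=(abs(z-80)<6)&(C.min(-1)>150); m[:, :330]=0; m[:,460:]=0
c,r=cv2.minEnclosingCircle(W[m][:,:2].astype(np.float32)); print('clock',c,r,np.median(W[m][:,2]))
img=cv2.resize(C[190:320,335:460],None,fx=4.6,fy=4.6,interpolation=cv2.INTER_CUBIC)
cv2.imwrite('pics/clk.png',img[:,:,::-1])
E
```

```text
cover 812 [548.6 290.5  14.2] z [-0.6  3.8 29.9] ((546.6070556640625, 177.1543426513672), (296.0439453125, 103.45574188232422), 88.56658935546875)
hookL 10 [ 534.9 -119.6  104.8] z [100.7 104.6 109.1] ((535.5935668945312, -119.3897476196289), (4.145617961883545, 7.32132625579834), 83.87579345703125)
hookR 10 [ 509.5 -204.9  104.7] z [ 99.8 105.1 108.8] ((510.2190856933594, -205.01153564453125), (5.727468490600586, 6.992198467254639), 89.5156478881836)
(211, 250) [546.9 286.8  31.4]
(203, 235) [586.5 313.2  -1.1]
(230, 300) [421.1 248.6  -4.3]
(397, 220) [ 605.7 -165.5   79.2]
(381, 251) [ 531.9 -121.1  109.1]
(417, 260) [ 509.1 -204.7  105.4]
(398, 254) [ 524.4 -163.4   90.3]
(137, 235) [590.1 476.7   4.2]
(211, 165) [760.6 286.9  16.2]
clock (521.5574951171875, -162.97080993652344) 119.07270050048828 78.86130149534176
```

View pics/clk.png

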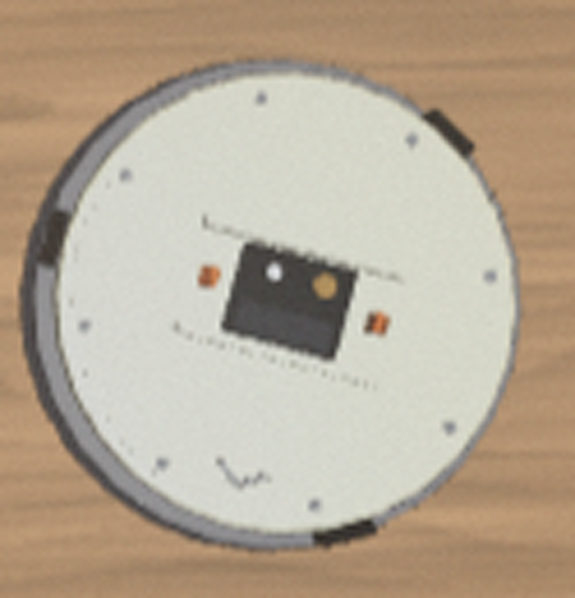

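The clock centre is about (522,-162), and the hook line has a yaw of about 73.4° (mod 180). Tip spacing is 89 mm against 87 expected, at z≈105–109, so the numbers agree. The cover is near (547,287). I'll go over the clock first for one close look at the works.

send_rows(
  rows=[0,0,0,-0.006,-0.063,-0.144,1,0,0,0,-0.006,-0.063,-0.144,1,0,0,0,-0.006,-0.063,-0.144,1,0,0,0,-0.006,-0.063,-0.144,1,0,0,0,-0.006,-0.063,-0.144,1,0,0,0,-0.006,-0.063,-0.144,1,0,0,0,-0.006,-0.063,-0.144,1,0,0,0,-0.006,-0.063,-0.144,1],
)

```text
time: 0.77
ee_pos: [332.2, -317.6, 238.0]
orientation: [-0.7, -0.095, 0.702, -0.091]
force: [-0.4, -1.3, 0.3]
finger_gap: 85.6
```

```bash
cat >> h.py <<'E'
def togo(p,yaw=None):
    "tool-frame shift in units of 0.2 m, and the turn about tool x (units of 5 deg) to bring tool y to world yaw"
    T,s=tool(); d=T[:3,:3].T@(np.array(p)-T[:3,3]); y=T[:3,1]; cur=np.degrees(np.arctan2(y[1],y[0]))
    e=None if yaw is None else -((yaw-cur+180)%360-180)/5
    down=T[:3,0]; err=R.align_vectors([[0,0,-1]],[down])[0].as_rotvec()
    print('t',round(s['time'],2),'pos',s['ee_pos'].round(1),'yaw',cur.round(2),'shift',(d/200).round(4),'wx',e,'tilt(tool,5deg)',(T[:3,:3].T@err*180/np.pi/5).round(3),'F',s['force'].round(1),'gap',s['finger_gap'].round(1),'j6',s['joint_positions'][5].round(2))
E
python3 - <<'E'
from h import *
togo([522,-162,250]); c=vision.read_camera('wrist'); print(c['mount'].round(2),c['intrinsics'])
E
```

```text
Traceback (most recent call last):
  File "h.py", line 18, in togo
    print('t',round(s['time'],2),'pos',s['ee_pos'].round(1),'yaw',cur.round(2),'shift',(d/200).round(4),'wx',e,'tilt(tool,5deg)',(T[:3,:3].T@err*180/np.pi/5).round(3),'F',s['force'].round(1),'gap',s['finger_gap'].round(1),'j6',s['joint_positions'][5].round(2))
                                                                                                                                                                                                     ^^^^^^^^^^^^^^^^^^^^^
AttributeError: 'float' object has no attribute 'round'
```

```bash
sed -i "s/s\['finger_gap'\].round(1)/round(s['finger_gap'],1)/" h.py
python3 - <<'E'
from h import *
togo([522,-162,250]); c=vision.read_camera('wrist'); print(c['mount'].round(2),c['intrinsics'])
E
```

```text
t 0.77 pos [ 332.2 -317.6  238. ] yaw -74.93 shift [-0.0598 -0.5047 -1.1185] wx None tilt(tool,5deg) [-0.     0.027  0.063] F [-0.4 -1.3  0.3] gap 85.6 j6 2.12
[[  -0.     -0.28    0.96 -142.91]
 [   1.     -0.      0.      0.53]
 [   0.      0.96    0.28  -69.89]
 [   0.      0.      0.      1.  ]] [[429.2502001    0.         325.80144979]
 [  0.         429.2502001  234.43561112]
 [  0.           0.           1.        ]]
```

send_rows(
  rows=[0,0,0,-0.006,-0.063,-0.144,1,0,0,0,-0.006,-0.063,-0.144,1,0,0,0,-0.006,-0.063,-0.144,1,0,0,0,-0.006,-0.063,-0.144,1,0,0,0,-0.006,-0.063,-0.144,1,0,0,0,-0.006,-0.063,-0.144,1,0,0,0,0,0,0,1],
)

```text
time: 1.4
ee_pos: [489.1, -187.9, 244.1]
orientation: [-0.699, -0.097, 0.702, -0.091]
force: [0.2, -0.0, 0.3]
finger_gap: 85.3
```

```bash
python3 - <<'E'
from h import *
togo([522,-162,250]); c=grab('wrist'); save(c,'w1.png'); np.savez('w1.npz',W=c['W'],color=c['color'],c2w=c['c2w'],K=c['intrinsics'])
E
```

```text
t 1.4 pos [ 489.1 -187.9  244.1] yaw -74.71 shift [-0.0295 -0.0819 -0.193 ] wx None tilt(tool,5deg) [-0.     0.032  0.097] F [ 0.2 -0.   0.3] gap 85.3 j6 2.5
```

View pics/w1.png

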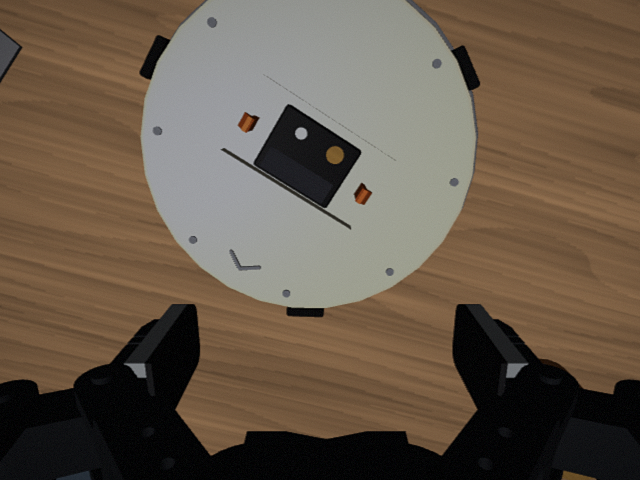

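The wrist view shows the works at (307,156), with the orange hooks at (248,122) and (363,194) and the ledges visible beside them. I'll locate the hooks by colour, depth and plane intersection.

```bash
python3 - <<'E'
from h import *
d=np.load('w1.npz'); W=d['W']; C=d['color']; hsv=cv2.cvtColor(C,cv2.COLOR_RGB2HSV); c2w=d['c2w'];K=d['K']
def plane(u,v,z):
    r=c2w[:3,:3]@np.linalg.inv(K)@np.array([u,v,1]); o=c2w[:3,3]; return o+r*(z-o[2])/r[2]
m=cv2.inRange(hsv,(4,150,60),(18,255,255)); m[:,:200]=0; m[250:]=0
n,l,st,ce=cv2.connectedComponentsWithStats(m)
T=[]
for i in range(1,n):
    if st[i,4]>40:
        p=W[l==i]; t=p[p[:,2]>p[:,2].max()-4]; T.append(t.mean(0))
        print(st[i],ce[i],'mean',p.mean(0).round(1),'top',t.mean(0).round(1),len(t),'z',np.percentile(p[:,2],[2,50,98]).round(1))
a,b=T[:2]; print('mid',((a+b)/2).round(1),'len',np.linalg.norm(a-b),'yaw',np.degrees(np.arctan2(*(a-b)[1::-1])))
# works black box
k=cv2.inRange(C,(0,0,0),(70,70,70)); k[:, :240]=0;k[:,370:]=0;k[:95]=0;k[215:]=0
n,l,st,ce=cv2.connectedComponentsWithStats(k); i=1+np.argmax(st[1:,4]); p=W[l==i]; print('works',cv2.minAreaRect(p[:,:2].astype(np.float32)),np.median(p[:,2]))
z=W[...,2]; w=(abs(z-80)<5)&(C.min(-1)>110); w[310:]=0
print('back z',np.median(z[w])); c,r=cv2.minEnclosingCircle(W[w][:,:2].astype(np.float32)); print(c,r)
hi=(abs(z-92)<2.5)&(C.min(-1)>110)&(np.hypot(W[...,0]-522,W[...,1]+162)<80); q=W[hi]; print('ledges',len(q),q.mean(0),cv2.minAreaRect(q[:,:2].astype(np.float32)))
E
```

```text
[239 113  15  19 175] [245.84571429 122.25714286] mean [ 536.3 -122.5  108.9] top [ 557.3 -171.1  386.8] 2 z [ 98.3 107.2 109.6]
[326 146  18  18 228] [334.31578947 154.67982456] mean [ 529.9 -182.1   90.4] top [ 529.9 -182.1   90.4] 226 z [89.  90.3 91.8]
[356 188  15  16 153] [362.5751634  195.91503268] mean [ 510.2 -206.9  105.9] top [ 510.7 -205.5  108.1] 94 z [ 99.8 107.4 109.7]
mid [ 543.6 -176.6  238.6] len 297.87532693084006 yaw 21.953891514705983
works ((528.2018432617188, -166.12464904785156), (59.61127471923828, 58.566829681396484), 73.06707000732422) 89.45489907546818
back z 80.25046173403314
(522.828369140625, -164.46641540527344) 119.31644439697266
ledges 2430 [ 525.42230148 -163.33269475   92.2809597 ] ((522.6730346679688, -164.21246337890625), (106.12521362304688, 62.1738166809082), 73.09497833251953)
```

The three seat estimates agree. The ledge rectangle centre is (522.7,-164.2), sized 106×62 with yaw 73.1° and z 92.3. The disc centre is (522.8,-164.5) and the hook midpoint is (523.3,-164.5). Now I turn the wrist and then go over the cover.

send_rows(
  rows=[-1,0,0,0,0,0,1,-1,0,0,0,0,0,1,-1,0,0,0,0,0,1,-1,0,0,0,0,0,1,-1,0,0,0,0,0,1,-1,0,0,0,0,0,1,-1,0,0,0,0,0,1,-1,0,0,0,0,0,1],
)

```text
time: 2.12
ee_pos: [482.5, -192.4, 241.9]
orientation: [-0.62, -0.341, 0.624, -0.332]
force: [-0.4, 0.4, -0.3]
finger_gap: 85.5
```

send_rows(
  rows=[-1,0,0,0,0,0,1,-1,0,0,0,0,0,1,-1,0,0,0,0,0,1,-1,0,0,0,0,0,1,-1,0,0,0,0,0,1,-1,0,0,0,0,0,1,-1,0,0,0,0,0,1,-1,0,0,0,0,0,1],
)

```text
time: 2.78
ee_pos: [475.7, -197.8, 240.6]
orientation: [0.46, 0.542, -0.463, 0.53]
force: [-0.1, 0.5, 0.1]
finger_gap: 85.2
```

send_rows(
  rows=[-1,0,0,0,0,0,1,-1,0,0,0,0,0,1,-1,0,0,0,0,0,1,-1,0,0,0,0,0,1,-1,0,0,0,0,0,1,-1,0,0,0,0,0,1,-1,0,0,0,0,0,1,-1,0,0,0,0,0,1],
)

```text
time: 3.45
ee_pos: [468.8, -203.1, 239.3]
orientation: [0.241, 0.673, -0.24, 0.657]
force: [-0.6, -0.4, -0.1]
finger_gap: 85.5
```

send_rows(
  rows=[-1,0,0,0,0,0,1,-1,0,0,0,0,0,1,-1,0,0,0,0,0,1,-1,0,0,0,0,0,1,-1,0,0,0,0,0,1,-1,0,0,0,0,0,1,-1,0,0,0,0,0,1,-1,0,0,0,0,0,1],
)

```text
time: 4.12
ee_pos: [461.9, -208.2, 238.0]
orientation: [-0.009, 0.716, 0.015, 0.698]
force: [-0.6, -0.6, -0.1]
finger_gap: 85.6
```

```bash
python3 -c "
from h import *
togo([547,287,230],90)"
```

```text
t 4.12 pos [ 461.9 -208.2  238. ] yaw 91.93 shift [0.0516 2.4599 0.5102] wx 0.3860381502810014 tilt(tool,5deg) [ 0.    -0.294 -0.114] F [-0.6 -0.6 -0.1] gap 85.6 j6 -0.46
```

send_rows(
  rows=[0.05,-0.04,-0.015,0.003,0.155,0.034,1,0.05,-0.04,-0.015,0.003,0.155,0.034,1,0.05,-0.04,-0.015,0.003,0.155,0.034,1,0.05,-0.04,-0.015,0.003,0.155,0.034,1,0.05,-0.04,-0.015,0.003,0.155,0.034,1,0.05,-0.04,-0.015,0.003,0.155,0.034,1,0.05,-0.04,-0.015,0.003,0.155,0.034,1,0.05,-0.04,-0.015,0.003,0.155,0.034,1],
)

```text
time: 4.78
ee_pos: [506.6, 39.1, 232.0]
orientation: [0.002, 0.707, -0.004, 0.707]
force: [1.1, 0.7, 0.8]
finger_gap: 85.1
```

send_rows(
  rows=[0,0,0,0.003,0.155,0.034,1,0,0,0,0.003,0.155,0.034,1,0,0,0,0.003,0.155,0.034,1,0,0,0,0.003,0.155,0.034,1,0,0,0,0.003,0.155,0.034,1,0,0,0,0.003,0.155,0.034,1,0,0,0,0.003,0.15,0.034,1,0,0,0,0,0,0,1],
)

```text
time: 5.45
ee_pos: [555.7, 262.4, 225.1]
orientation: [0.002, 0.708, -0.006, 0.706]
force: [0.5, 1.7, -0.0]
finger_gap: 85.7
```

```bash
cat > cov.py <<'E'
from h import *
import sys
togo([547,287,230],90); c=grab('wrist'); save(c,sys.argv[1]); W=c['W']; C=c['color']; hsv=cv2.cvtColor(C,cv2.COLOR_RGB2HSV)
z=W[...,2]; b=cv2.inRange(hsv,(98,70,30),(128,255,255)); 
n,l,st,ce=cv2.connectedComponentsWithStats(cv2.morphologyEx(b,cv2.MORPH_OPEN,np.ones((3,3))))
for i in range(1,n):
    if st[i,4]>300:
        m=l==i; p=W[m]; print(st[i],ce[i].round(),'z',np.percentile(p[:,2],[2,30,50,98]).round(1)); zm=np.percentile(p[:,2],98)
        print(' all',cv2.minAreaRect(p[:,:2].astype(np.float32))); t=p[p[:,2]>zm-4]; print(' top',len(t),cv2.minAreaRect(t[:,:2].astype(np.float32)))
E
python3 cov.py w2.png
```

```text
t 5.45 pos [555.7 262.4 225.1] yaw 89.31 shift [-0.0251  0.1222 -0.0452] wx -0.13849975126170194 tilt(tool,5deg) [ 0.    -0.032  0.058] F [ 0.5  1.7 -0. ] gap 85.7 j6 0.45
[ 326  123   78  127 8566] [363. 185.] z [ 2.8  4.1  4.5 31.2]
 all ((545.3776245117188, 292.6375732421875), (63.35821533203125, 117.04928588867188), 89.01542663574219)
 top 1478 ((529.6923828125, 287.8838806152344), (94.87040710449219, 30.011680603027344), 11.834712028503418)
[  486   162   154   160 15472] [567. 248.] z [ 5.  39.5 61.8 95.8]
 all ((564.3485107421875, 387.95428466796875), (271.9652099609375, 111.1806411743164), 80.16279602050781)
 top 2022 ((536.5169067382812, 379.5693359375), (240.46743774414062, 78.501953125), 48.548526763916016)
```

View pics/w2.png

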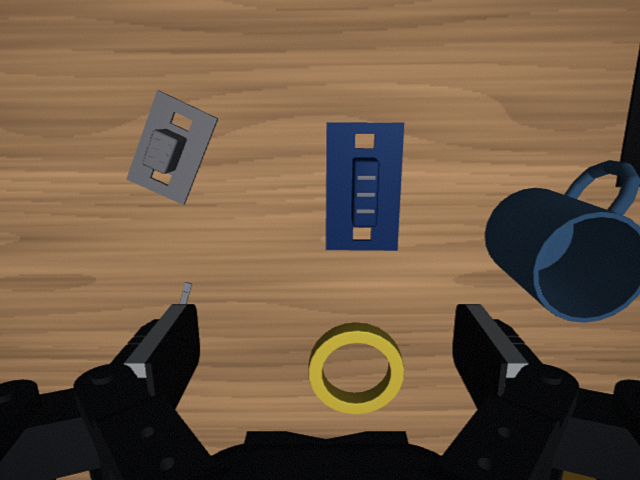

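The wrist view shows the cover with corners at (327,123), (404,123), (397,250) and (326,250). The hump top is at (366,190), the mug is on the right and the spare cover on the left. I'll project the corners at plate height and check the clearance to the mug.

```bash
cat > cov2.py <<'E'
from h import *
import sys
c=grab('wrist'); K=c['intrinsics']; c2w=c['c2w']; W=c['W']; hsv=cv2.cvtColor(c['color'],cv2.COLOR_RGB2HSV)
T,s=tool()
def plane(uv,z):
    uv=np.c_[np.array(uv,float),np.ones(len(uv))]; r=uv@np.linalg.inv(K).T@c2w[:3,:3].T; o=c2w[:3,3]; return o+r*((z-o[2])/r[:,2])[:,None]
u,v=[int(a) for a in sys.argv[1:3]]
b=cv2.inRange(hsv,(98,70,30),(128,255,255)); n,l,st,ce=cv2.connectedComponentsWithStats(b); m=(l==l[v,u]).astype(np.uint8)
ct=max(cv2.findContours(m,0,1)[0],key=cv2.contourArea)[:,0]; P=plane(ct,4)[:,:2].astype(np.float32)
print('plate',cv2.minAreaRect(P))
zt=W[...,2]; h=(abs(zt-30)<2.5)&(cv2.dilate(m,np.ones((3,3)))>0); h=cv2.morphologyEx(h.astype(np.uint8),cv2.MORPH_OPEN,np.ones((3,3)))
q=np.argwhere(h)[:,::-1]; print('hump',len(q),cv2.minAreaRect(plane(q,30)[:,:2].astype(np.float32)),np.median(zt[h>0]),'plate z',np.median(zt[(m>0)&(abs(zt-4)<3)]))
k=(zt>40)&(zt<100)&(W[...,1]>300)&(W[...,1]<460)&(W[...,0]<640); 
if k.sum()>50: print('mug minY',np.percentile(W[k],[1,50,99],axis=0).round(1))
E
python3 cov2.py 340 200
```

```text
plate ((549.06005859375, 292.4425048828125), (63.23024368286133, 109.47769927978516), 88.93058013916016)
hump 1568 ((548.51416015625, 291.9964904785156), (19.907669067382812, 53.277015686035156), 89.04283142089844) 30.157247509350213 plate z 4.262059619675483
mug minY [[549.8 400.1  40.8]
 [580.9 418.3  77.6]
 [627.  459.6  96.1]]
```

The cover centre is (548.8,292.2) with yaw -1.07°, measured plate 63×109.5 and hump 19.9×53.3 at z 30.2, all matching the given sizes. The mug is clear, at y≥395. I'll descend above it.

send_rows(
  rows=[0.01,0,0,0.1,0.02,-0.001,1,0.01,0,0,0.1,0.02,-0.001,1,0.01,0,0,0.1,0.02,-0.001,1,0.01,0,0,0.1,0.02,-0.001,1,0.01,0,0,0.1,0.02,-0.001,1,0.01,0,0,0.1,0.02,-0.001,1,0.01,0,0,0.1,0.02,-0.001,1,0.01,0,0,0.1,0.02,-0.001,1],
)

```text
time: 6.22
ee_pos: [557.3, 277.0, 66.0]
orientation: [0.01, 0.705, -0.013, 0.709]
force: [0.5, 0.3, 0.3]
finger_gap: 85.4
```

```bash
python3 -c "
from h import *
togo([548.8,292.2,7],88.93)"
```

```text
t 6.22 pos [557.3 277.   66. ] yaw 88.11 shift [ 0.2946  0.0758 -0.0466] wx -0.16491618860121662 tilt(tool,5deg) [0.    0.066 0.057] F [0.5 0.3 0.3] gap 85.4 j6 0.5
```

send_rows(
  rows=[-0.05,0.02,0.02,0.02,0.025,-0.015,1,-0.05,0.02,0.02,0.02,0.025,-0.015,1,-0.05,0.02,0.02,0.02,0.025,-0.015,1,0,0,0,0.02,0.02,-0.005,1],
)

```text
time: 6.55
ee_pos: [546.1, 291.8, 48.3]
orientation: [0.008, 0.708, -0.009, 0.706]
force: [-1.4, 0.0, -0.3]
finger_gap: 85.2
```

```bash
python3 -c "
from h import *
togo([548.8,292.2,7],88.93)"; python3 cov2.py 340 200
```

```text
t 6.55 pos [546.1 291.8  48.3] yaw 88.64 shift [0.2062 0.0027 0.0142] wx -0.058461256311215945 tilt(tool,5deg) [-0.    -0.037  0.019] F [-1.4  0.  -0.3] gap 85.2 j6 0.51
plate ((550.3124389648438, 286.88824462890625), (345.6168212890625, 233.56199645996094), 88.74463653564453)
hump 987 ((549.3049926757812, 292.474853515625), (14.610570907592773, 30.9504337310791), 88.95431518554688) 30.580944235928598 plate z 1.324669492639515
mug minY [[535.9 333.3  40.5]
 [542.8 335.4  79.8]
 [584.4 410.3  99.6]]
```

send_rows(
  rows=[-0.01,-0.005,0,0.036,0.001,0.003,1,-0.01,-0.005,0,0.036,0.001,0.003,1,-0.01,-0.005,0,0.036,0.001,0.003,1,-0.01,-0.005,0,0.036,0.001,0.003,1,-0.01,-0.005,0,0.035,0.001,0.003,1],
)

```text
time: 7.02
ee_pos: [551.0, 294.6, 11.9]
orientation: [0.007, 0.706, -0.006, 0.708]
force: [-0.2, 0.3, 0.1]
finger_gap: 85.9
```

```bash
python3 -c "
from h import *
togo([548.8,292.2,7],88.93)"
```

```text
t 7.02 pos [551.  294.6  11.9] yaw 88.97 shift [ 0.0246 -0.0122 -0.0108] wx 0.008910595114537045 tilt(tool,5deg) [ 0.     0.042 -0.007] F [-0.2  0.3  0.1] gap 85.9 j6 0.51
```

send_rows(
  rows=[0,0.02,0,0.012,-0.008,-0.006,1,0,0.01,0,0.008,-0.004,-0.003,1,0,0,0,0,0,0,1],
)

```text
time: 7.27
ee_pos: [548.1, 291.3, 5.0]
orientation: [0.006, 0.708, -0.007, 0.706]
force: [0.6, -0.1, 0.0]
finger_gap: 85.1
```

```bash
python3 -c "
from h import *
togo([548.8,292.2,7],88.93)"
```

```text
t 7.27 pos [548.1 291.3   5. ] yaw 88.97 shift [-0.0102  0.0048  0.0034] wx 0.00764694984786729 tilt(tool,5deg) [-0.    -0.021  0.01 ] F [ 0.6 -0.1  0. ] gap 85.1 j6 0.51
```

send_rows(
  rows=[0,-0.01,0,-0.012,0.003,0.003,-1,0,0,0,0,0,0,-1,0,0,0,0,0,0,-1,0,0,0,0,0,0,-1,0,0,0,0,0,0,-1,0,0,0,0,0,0,-1],
  squeeze=60,
)

```text
time: 7.77
ee_pos: [549.7, 292.2, 9.2]
orientation: [0.007, 0.707, -0.006, 0.707]
force: [0.3, 0.3, -0.3]
finger_gap: 18.7
```

```bash
python3 -c "
from h import *
togo([548.8,292.2,7],88.93)"
```

```text
t 7.77 pos [549.7 292.2   9.2] yaw 88.95 shift [ 0.0109 -0.0001 -0.0043] wx 0.0045062666636113136 tilt(tool,5deg) [ 0.     0.013 -0.001] F [ 0.3  0.3 -0.3] gap 18.7 j6 0.51
```

Gripped: gap 18.7 mm, with the TCP 9.2 mm above the cover's underside. I lift, then turn.

send_rows(
  rows=[0,0,0,-0.05,0,0,-1,0,0,0,-0.1,0,0,-1,0,0,0,-0.13,0,0,-1,0,0,0,-0.13,0,0,-1,0,0,0,-0.13,0,0,-1,0,0,0,-0.13,0,0,-1,0,0,0,-0.13,0,0,-1,0,0,0,-0.08,0,0,-1],
)

```text
time: 8.43
ee_pos: [546.2, 290.6, 193.8]
orientation: [0.005, 0.709, -0.007, 0.705]
force: [0.2, 0.3, -0.8]
finger_gap: 18.8
```

send_rows(
  rows=[-1,0,0,0,0,0,-1,-1,0,0,0,0,0,-1,-1,0,0,0,0,0,-1,-1,0,0,0,0,0,-1,-1,0,0,0,0,0,-1,-1,0,0,0,0,0,-1,-1,0,0,0,0,0,-1],
)

```text
time: 9.02
ee_pos: [547.6, 291.5, 206.4]
orientation: [-0.214, 0.671, 0.215, 0.676]
force: [0.0, 0.6, -0.8]
finger_gap: 18.8
```

send_rows(
  rows=[-1,0,0,0,0,0,-1,-1,0,0,0,0,0,-1,-1,0,0,0,0,0,-1,-1,0,0,0,0,0,-1,-1,0,0,0,0,0,-1,-1,0,0,0,0,0,-1,-1,0,0,0,0,0,-1],
)

```text
time: 9.6
ee_pos: [546.6, 291.1, 212.3]
orientation: [-0.417, 0.568, 0.416, 0.575]
force: [0.0, 0.1, -0.2]
finger_gap: 19.0
```

```bash
python3 -c "
from h import *
togo([523,-164,165],163.1)"
```

```text
t 9.6 pos [546.6 291.1 212.3] yaw 162.19 shift [ 0.2259 -0.5819 -2.2039] wx -0.18208315382893261 tilt(tool,5deg) [0.    0.076 0.08 ] F [ 0.   0.1 -0.2] gap 19.0 j6 -0.77
```

send_rows(
  rows=[-0.025,0.01,0.01,0.008,-0.039,-0.147,-1,-0.025,0.01,0.01,0.008,-0.039,-0.147,-1,-0.025,0.01,0.01,0.008,-0.039,-0.147,-1,-0.025,0.01,0.01,0.008,-0.039,-0.147,-1,-0.025,0.01,0.01,0.008,-0.039,-0.147,-1,-0.025,0.01,0.01,0.008,-0.039,-0.147,-1,-0.025,0.01,0.01,0.008,-0.039,-0.147,-1,-0.025,0.01,0.01,0.008,-0.039,-0.147,-1],
)

```text
time: 10.27
ee_pos: [536.0, 43.9, 203.8]
orientation: [-0.427, 0.563, 0.426, 0.565]
force: [0.1, -0.3, -1.4]
finger_gap: 18.9
```

send_rows(
  rows=[0,0,0,0.008,-0.039,-0.147,-1,0,0,0,0.008,-0.039,-0.147,-1,0,0,0,0.008,-0.039,-0.147,-1,0,0,0,0.008,-0.039,-0.147,-1,0,0,0,0.008,-0.039,-0.147,-1,0,0,0,0,0,0,-1],
)

```text
time: 10.77
ee_pos: [531.0, -120.0, 200.3]
orientation: [-0.427, 0.563, 0.424, 0.567]
force: [0.1, -0.5, -0.2]
finger_gap: 18.9
```

```bash
python3 - <<'E'
from h import *
togo([523,-164,165],163.1)
d=np.load('top1.npz'); W=d['W']; C=d['color']; hsv=cv2.cvtColor(C,cv2.COLOR_RGB2HSV)
b=cv2.inRange(hsv,(100,80,40),(125,255,255)); n,l,st,ce=cv2.connectedComponentsWithStats(b); i=l[235,203]; print(st[i])
p=W[l==i]; print('top cover all',cv2.minAreaRect(p[:,:2].astype(np.float32)),p.mean(0)); t=p[abs(p[:,2]-30)<3]; print(t.mean(0),len(t))
c=vision.read_camera('top'); K=c['intrinsics'];c2w=np.linalg.inv(c['view'])
def plane(uv,z):
    uv=np.c_[np.array(uv,float),np.ones(len(uv))]; r=uv@np.linalg.inv(K).T@c2w[:3,:3].T; o=c2w[:3,3]; return o+r*((z-o[2])/r[:,2])[:,None]
ct=max(cv2.findContours((l==i).astype(np.uint8),0,1)[0],key=cv2.contourArea)[:,0]; print('plate top cam',cv2.minAreaRect(plane(ct,4)[:,:2].astype(np.float32)))
z=W[...,2]; m=(C.min(-1)>140)&(np.hypot(W[...,0]-522,W[...,1]+163)<135)&(abs(z-80)<8)
ct=max(cv2.findContours(m.astype(np.uint8),0,1)[0],key=cv2.contourArea); P=plane(ct[:,0],80)[:,:2].astype(np.float32); print('disc',cv2.fitEllipse(P))
m=cv2.inRange(hsv,(4,120,90),(20,255,255)); m[:,:370]=0;m[:,425:]=0;m[:240]=0;m[270:]=0
n,l,st,ce=cv2.connectedComponentsWithStats(m)
for i in range(1,n): print(st[i][4],plane([ce[i]],105))
E
```

```text
t 10.77 pos [ 531.  -120.   200.3] yaw 164.02 shift [ 0.176  -0.0209 -0.223 ] wx 0.18372825190580216 tilt(tool,5deg) [0.    0.024 0.082] F [ 0.1 -0.5 -0.2] gap 18.9 j6 -1.52
[199 229  25  42 812]
top cover all ((546.6070556640625, 177.1543426513672), (296.0439453125, 103.45574188232422), 88.56658935546875) [548.61110242 290.49836165  14.24881776]
[546.98914705 294.80794818  29.61535723] 82
plate top cam ((549.308349609375, 292.65802001953125), (60.119258880615234, 103.52196502685547), 89.09061431884766)
disc ((521.642333984375, -162.1009979248047), (234.26060485839844, 234.75799560546875), 99.26643371582031)
13 [[ 535.66387371 -119.76296545  105.        ]]
1 [[ 530.54654991 -182.19127744  105.        ]]
2 [[ 528.36651339 -176.28618881  105.        ]]
10 [[ 509.52451326 -204.82904192  105.        ]]
```

send_rows(
  rows=[0.03,0,0.015,0.048,-0.003,-0.036,-1,0.03,0,0.015,0.048,-0.003,-0.036,-1,0.03,0,0.015,0.048,-0.003,-0.036,-1,0.03,0,0.015,0.048,-0.003,-0.036,-1,0.03,0,0.015,0.048,-0.003,-0.036,-1,0.03,0,0,0.04,-0.003,-0.036,-1,0,0,0,0,0,0,-1],
)

```text
time: 11.4
ee_pos: [521.3, -161.6, 138.8]
orientation: [-0.421, 0.567, 0.423, 0.568]
force: [-0.1, 0.4, 0.1]
finger_gap: 19.1
```

```bash
cat > rel.py <<'E'
from h import *
import sys
togo([522.4,-163.3,126],163.1)
c=grab('top'); K=c['intrinsics'];c2w=c['c2w'];W=c['W'];C=c['color'];hsv=cv2.cvtColor(C,cv2.COLOR_RGB2HSV)
T,s=tool(); print(s['ee_pos'].round(1))
def save_crop(c,n,v0,v1,u0,u1,f): cv2.imwrite('pics/'+n,cv2.resize(c['color'][v0:v1,u0:u1],None,fx=f,fy=f,interpolation=cv2.INTER_CUBIC)[:,:,::-1])
save_crop(c,sys.argv[1]+'t.png',190,320,335,460,4.5)
s2=grab('side'); save(s2,sys.argv[1]+'s.png'); np.savez(sys.argv[1]+'.npz',tW=W,tC=C,sW=s2['W'],sC=s2['color'],sK=s2['intrinsics'],sM=s2['c2w'],tK=K,tM=c2w)
w=grab('wrist'); save(w,sys.argv[1]+'w.png')
h=s2; q=np.array([522.4,-163.3,100,1]); p=np.linalg.inv(s2['c2w'])@q; print('seat in side px',(s2['intrinsics']@p[:3]/p[2]).round())
E
python3 rel.py r1
```

```text
t 11.4 pos [ 521.3 -161.6  138.8] yaw 163.22 shift [ 0.064  -0.0076 -0.0067] wx 0.024394481771838627 tilt(tool,5deg) [ 0.     0.042 -0.011] F [-0.1  0.4  0.1] gap 19.1 j6 -1.58
[ 521.6 -161.2  139.5]
seat in side px [352. 208.   1.]
```

View pics/r1w.png

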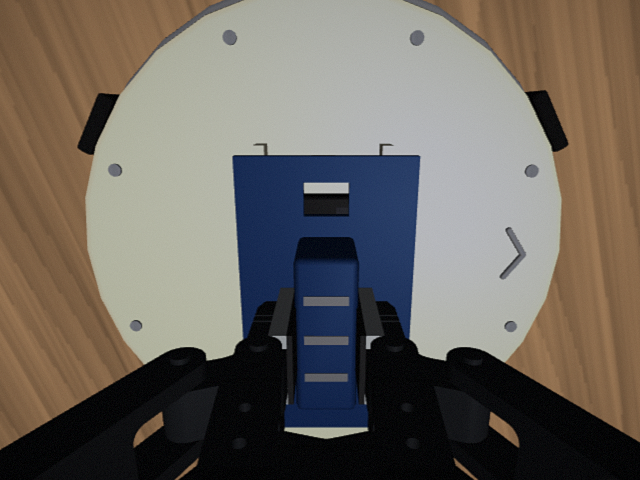

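View pics/r1s.png

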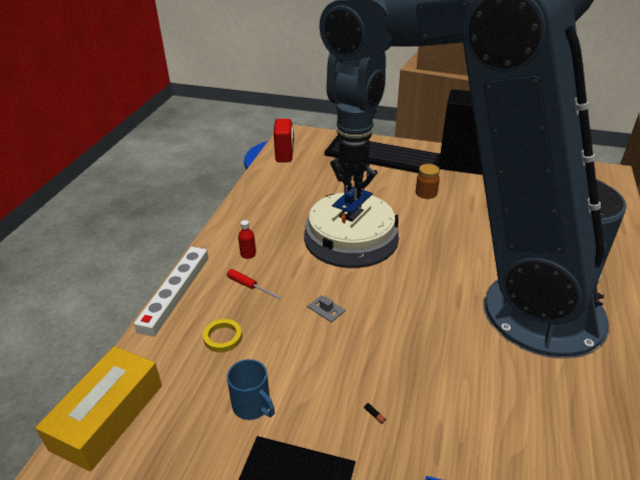

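The wrist view shows the held cover, its far edge at row 156 between columns 233 and 420 and a slot at (304–349, 183–216). The ledge ends peek out just beyond the edge at (265,147) and (380,147). The side view shows the cover held level above the clock. I'll compare the cover edge with the ledges and disc in this same picture and in the top picture.

```bash
cat > al.py <<'E'
from h import *
T,s=tool(); c=grab('wrist'); W=c['W']; C=c['color']; K=c['intrinsics']; M=np.linalg.inv(T)
L=W@M[:3,:3].T+M[:3,3]; z=W[...,2]; hsv=cv2.cvtColor(C,cv2.COLOR_RGB2HSV)
a=np.radians(73.1); yc=T[:3,:3].T@np.array([np.cos(a),np.sin(a),0]); print('clock x in tool',yc.round(4),s['ee_pos'].round(1))
b=cv2.inRange(hsv,(98,90,20),(128,255,255))>0; b[330:]=0
pz=np.median(z[165:180,240:410]); print('plate top z',pz)
e=b&(abs(z-pz)<4); r=np.argmax(b[:,250:400],0); print('edge row',np.median(r))
def ray(u,v,zw):
    r=c['c2w'][:3,:3]@np.linalg.inv(K)@np.array([u,v,1.]); o=c['c2w'][:3,3]; w=o+r*(zw-o[2])/r[2]; return M[:3,:3]@w+M[:3,3]
v=np.median(r)-.5
cols=np.where(b[int(v)+6])[0]; lo,hi=cols.min()-.5,cols.max()+.5
A,B=ray(lo,v+6.5,pz),ray(hi,v+6.5,pz); E=ray((lo+hi)/2,v,pz); print('edges',cols.min(),cols.max(),'width',B[1]-A[1],'cover y centre',(A[1]+B[1])/2,'end tool z',E[2],'-> cover x offset',E[2]+55)
g=(abs(z-92)<2.2)&(C.min(-1)>70); g[int(v)-2:]=0; g[:100]=0
q=np.argwhere(g); print('ledge px',len(q), q.min(0) if len(q) else '',q.max(0) if len(q) else '')
for nm,m in(('L',L[...,1]<0),('R',L[...,1]>0)):
    p=L[g&m]; 
    if len(p): print(nm,len(p),'y',np.percentile(p[:,1],[2,98]).round(1),'z end',np.percentile(p[:,2],[2,50]).round(1))
D=(abs(z-80)<4)&(C.min(-1)>110)&(np.hypot(W[...,0]-522,W[...,1]+163)<135); n,l,st,ce=cv2.connectedComponentsWithStats(D.astype(np.uint8)); D=l==1+np.argmax(st[1:,4])
print('back z',np.median(z[D])); ct=max(cv2.findContours(D.astype(np.uint8),0,1)[0],key=cv2.contourArea)[:,0]
P=np.array([ray(u,v,80) for u,v in ct]); rad=np.hypot(*(P[:,1:].T)); P=P[(rad>108)&(rad<130)&(ct[:,1]>3)]
from scipy.optimize import least_squares
f=least_squares(lambda x:np.hypot(P[:,1]-x[0],P[:,2]-x[1])-x[2],[0,0,120],loss='soft_l1'); print('disc centre in tool y,z,r',f.x.round(2),len(P),np.abs(f.fun).mean().round(2))
cv2.imwrite('pics/al.png',cv2.resize(C[120:230,210:440],None,fx=3.4,fy=3.4,interpolation=cv2.INTER_CUBIC)[:,:,::-1])
E
python3 al.py
python3 - <<'E'
from h import *
d=np.load('r1.npz'); W=d['tW'];C=d['tC'];K=d['tK'];c2w=d['tM']; hsv=cv2.cvtColor(C,cv2.COLOR_RGB2HSV); z=W[...,2]
b=cv2.inRange(hsv,(98,80,20),(128,255,255))>0; b[:190]=0;b[320:]=0;b[:,:335]=0;b[:,460:]=0
print('top: cover px',b.sum(),np.median(z[b]),cv2.minAreaRect(W[b][:,:2].astype(np.float32)))
E
```

```text
clock x in tool [ 0.0041 -0.0029  1.    ] [ 522.6 -160.8  141.1]
plate top z 136.2088260363073
edge row 156.0
edges 233 419 width 63.77816722147452 cover y centre -0.1842677674972606 end tool z -56.08343916046112 -> cover x offset -1.0834391604611184
ledge px 206 [144 253] [152 394]
L 110 y [-32.2 -27.2] z end [-56.7 -55.1]
R 96 y [24.8 29.8] z end [-56.3 -54.8]
back z 80.20362656476789
disc centre in tool y,z,r [ -1.26  -4.79 116.57] 805 0.28
top: cover px 432 133.06905635508485 ((531.92138671875, -62.64837646484375), (183.70172119140625, 69.94515228271484), 88.19939422607422)
```

View pics/al.png

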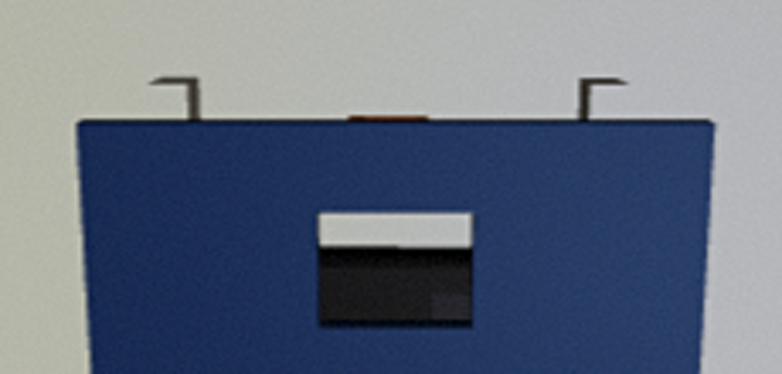

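The close crop shows the hook tip just past the cover's edge at about (324,154), and the slot and cover are centred at 326.4. In tool y, the ledges (-1.2), disc (-1.26) and hook agree, so the cover needs about -1 mm. Along x, the ledge ends put the seat at (522.8,-164.4), the same as the first look. TCP target is therefore (522.9,-163.4).

```bash
cat > t.py <<'E'
from h import *
import sys
togo([522.9,-163.4,float(sys.argv[1])],163.1)
E
python3 t.py 120
```

```text
t 11.6 pos [ 522.9 -160.7  141.4] yaw 163.28 shift [ 0.1071 -0.0037 -0.0132] wx 0.035573103862429886 tilt(tool,5deg) [-0.     0.047  0.027] F [-0.4 -0.5 -0.5] gap 18.7 j6 -1.58
```

send_rows(
  rows=[0.015,0.02,0.015,0.025,-0.0012,-0.0045,-1,0.015,0.02,0.01,0.02,-0.0012,-0.0045,-1,0.01,0.02,0.01,0.015,-0.001,-0.003,-1,0,0,0,0.01,0,0,-1,0,0,0,0,0,0,-1],
)

```text
time: 12.02
ee_pos: [524.3, -162.7, 127.6]
orientation: [-0.422, 0.568, 0.42, 0.568]
force: [-0.4, -0.3, 0.1]
finger_gap: 18.8
```

```bash
python3 t.py 118
```

```text
t 12.02 pos [ 524.3 -162.7  127.6] yaw 163.15 shift [ 0.048   0.0056 -0.0051] wx 0.00941339010122988 tilt(tool,5deg) [-0.    -0.019  0.024] F [-0.4 -0.3  0.1] gap 18.8 j6 -1.58
```

send_rows(
  rows=[0.005,-0.01,0.015,0.015,0.003,-0.003,-1,0.005,-0.01,0.01,0.015,0.002,-0.002,-1,0,0,0,0.01,0.001,0,-1,0,0,0,0,0,0,-1],
)

```text
time: 12.35
ee_pos: [522.7, -163.2, 118.8]
orientation: [-0.421, 0.568, 0.421, 0.568]
force: [-0.0, -0.3, -0.2]
finger_gap: 19.3
```

```bash
python3 t.py 118
```

```text
t 12.35 pos [ 522.7 -163.2  118.8] yaw 163.11 shift [ 0.0039 -0.0012 -0.0005] wx 0.0016205895227244583 tilt(tool,5deg) [ 0.     0.004 -0.004] F [-0.  -0.3 -0.2] gap 19.3 j6 -1.58
```

On target. Now I go down in small steps, watching the force.

send_rows(
  rows=[0,0,0,0.01,0,0,-1,0,0,0,0.01,0,0,-1,0,0,0,0,0,0,-1],
)

```text
time: 12.6
ee_pos: [522.7, -163.3, 114.3]
orientation: [-0.421, 0.568, 0.421, 0.568]
force: [-0.2, -0.8, -0.8]
finger_gap: 18.6
```

send_rows(
  rows=[0,0,0,0.01,0,0,-1],
)

```text
time: 12.68
ee_pos: [522.8, -163.3, 112.5]
orientation: [-0.421, 0.568, 0.421, 0.568]
force: [-0.1, -0.2, -0.1]
finger_gap: 18.9
```

send_rows(
  rows=[0,0,0,0.01,0,0,-1],
)

```text
time: 12.77
ee_pos: [522.9, -163.4, 110.5]
orientation: [-0.421, 0.568, 0.421, 0.568]
force: [-0.5, 0.2, 1.8]
finger_gap: 18.7
```

```bash
python3 t.py 110
```

```text
t 12.77 pos [ 522.9 -163.4  110.5] yaw 163.1 shift [ 0.0024  0.     -0.0002] wx 0.0003092985368198242 tilt(tool,5deg) [0.    0.004 0.004] F [-0.5  0.2  1.8] gap 18.7 j6 -1.58
```

Contact as predicted, at a TCP height of about 111–113, with no noticeable sideways force. I continue one millimetre at a time.

send_rows(
  rows=[0,0,0,0.008,0,0,-1],
)

```text
time: 12.85
ee_pos: [523.1, -163.4, 108.9]
orientation: [-0.421, 0.568, 0.421, 0.568]
force: [0.2, 0.8, 3.0]
finger_gap: 18.9
```

send_rows(
  rows=[0,0,0,0.008,0,0,-1],
)

```text
time: 12.93
ee_pos: [523.3, -163.5, 107.4]
orientation: [-0.421, 0.568, 0.421, 0.568]
force: [-0.9, -0.1, 4.8]
finger_gap: 18.8
```

send_rows(
  rows=[0,0,0,0.008,0,0,-1],
)

```text
time: 13.02
ee_pos: [523.5, -163.5, 105.8]
orientation: [-0.422, 0.568, 0.421, 0.569]
force: [-0.5, 0.5, 5.6]
finger_gap: 18.7
```

send_rows(
  rows=[0,0,0,0.008,0.002,0,-1],
)

```text
time: 13.1
ee_pos: [523.5, -163.5, 104.4]
orientation: [-0.422, 0.567, 0.42, 0.569]
force: [0.6, -0.2, 5.8]
finger_gap: 18.9
```

send_rows(
  rows=[0,0,0,0.008,0.002,0,-1],
)

```text
time: 13.18
ee_pos: [523.6, -163.5, 103.1]
orientation: [-0.422, 0.567, 0.42, 0.569]
force: [-0.6, -0.0, 7.9]
finger_gap: 18.8
```

send_rows(
  rows=[0,0,0,0.008,0.001,0,-1],
)

```text
time: 13.27
ee_pos: [523.8, -163.6, 101.8]
orientation: [-0.422, 0.567, 0.42, 0.569]
force: [-0.3, 0.6, 8.7]
finger_gap: 18.8
```

```bash
python3 t.py 100
```

```text
t 13.27 pos [ 523.8 -163.6  101.8] yaw 163.1 shift [ 0.0091  0.0045 -0.0002] wx 0.0003364969466929324 tilt(tool,5deg) [0.    0.003 0.057] F [-0.3  0.6  8.7] gap 18.8 j6 -1.58
```

send_rows(
  rows=[0,0,0.03,0.008,0.003,0,-1],
)

```text
time: 13.35
ee_pos: [523.8, -163.6, 100.7]
orientation: [-0.422, 0.567, 0.42, 0.569]
force: [0.1, 0.5, 9.8]
finger_gap: 18.8
```

send_rows(
  rows=[0,0,0.03,0.008,0.003,0,-1],
)

```text
time: 13.43
ee_pos: [523.7, -163.6, 99.6]
orientation: [-0.422, 0.567, 0.42, 0.569]
force: [-0.7, -0.5, 9.5]
finger_gap: 18.6
```

send_rows(
  rows=[0,0,0.01,0.008,0.002,0,-1],
)

```text
time: 13.52
ee_pos: [523.9, -163.7, 98.5]
orientation: [-0.422, 0.567, 0.42, 0.569]
force: [-1.6, 0.7, 11.5]
finger_gap: 18.7
```

send_rows(
  rows=[0,0,0.01,0.008,0.002,0,-1],
)

```text
time: 13.6
ee_pos: [523.9, -163.7, 97.5]
orientation: [-0.422, 0.567, 0.42, 0.569]
force: [-2.5, 0.6, 10.8]
finger_gap: 18.8
```

```bash
python3 t.py 100
```

```text
t 13.6 pos [ 523.9 -163.7   97.5] yaw 163.1 shift [-0.0125  0.005  -0.0001] wx 0.0006261183141873516 tilt(tool,5deg) [0.    0.002 0.039] F [-2.5  0.6 10.8] gap 18.8 j6 -1.58
```

send_rows(
  rows=[0,0,0.01,0.01,0,0,-1],
)

```text
time: 13.68
ee_pos: [524.3, -163.8, 96.2]
orientation: [-0.422, 0.567, 0.42, 0.569]
force: [-2.8, 1.6, 14.2]
finger_gap: 18.8
```

send_rows(
  rows=[0,0,0.01,0.01,0,0,-1],
)

```text
time: 13.77
ee_pos: [524.7, -163.9, 94.6]
orientation: [-0.422, 0.567, 0.42, 0.569]
force: [-1.6, -0.3, 8.6]
finger_gap: 19.0
```

send_rows(
  rows=[0,0,0.01,0.01,0,0,-1],
)

```text
time: 13.85
ee_pos: [524.8, -163.9, 92.9]
orientation: [-0.422, 0.567, 0.42, 0.569]
force: [-5.7, 1.8, 10.0]
finger_gap: 18.6
```

send_rows(
  rows=[0,0,0.01,0.01,0,0,-1],
)

```text
time: 13.93
ee_pos: [524.8, -163.9, 91.2]
orientation: [-0.422, 0.567, 0.42, 0.569]
force: [-4.6, 0.8, 11.1]
finger_gap: 18.7
```

```bash
python3 t.py 95
```

```text
t 13.93 pos [ 524.8 -163.9   91.2] yaw 163.1 shift [-0.0189  0.0098 -0.0001] wx 0.0009954607693146045 tilt(tool,5deg) [-0.     0.002  0.037] F [-4.6  0.8 11.1] gap 18.7 j6 -1.58
```

A click: the force fell from 14.2 to 8.6 N. I carry on to check for a second one, easing off the slight sideways drift.

send_rows(
  rows=[0,0,0.01,0.008,0.006,0,-1],
)

```text
time: 14.02
ee_pos: [524.7, -163.9, 90.2]
orientation: [-0.422, 0.567, 0.42, 0.569]
force: [5.6, -1.1, 11.3]
finger_gap: 18.7
```

send_rows(
  rows=[0,0,0.01,0.008,0.005,0,-1],
)

```text
time: 14.1
ee_pos: [524.7, -163.9, 89.4]
orientation: [-0.423, 0.567, 0.419, 0.569]
force: [-0.3, -0.6, 12.1]
finger_gap: 18.9
```

send_rows(
  rows=[0,0,0.01,0.008,0.003,0,-1],
)

```text
time: 14.18
ee_pos: [524.7, -163.9, 88.5]
orientation: [-0.423, 0.567, 0.419, 0.57]
force: [-3.7, 0.4, 13.0]
finger_gap: 18.4
```

```bash
python3 t.py 95; python3 -c "
from h import *
print(tool()[1]['ft_torque'].round(3))"
```

```text
t 14.18 pos [ 524.7 -163.9   88.5] yaw 163.11 shift [-0.0324  0.0092 -0.0002] wx 0.001110037700260591 tilt(tool,5deg) [-0.     0.002  0.08 ] F [-3.7  0.4 13. ] gap 18.4 j6 -1.58
[ 0.174  0.594 -0.029]
```

The force now grows linearly at about 1 N/mm, as cradle springs alone would. I'll check seating with wrist depth: the plate top should be 16 mm above the clock's back at both ends.

```bash
cat > seat.py <<'E'
from h import *
import sys
T,s=tool(); c=grab('wrist'); W=c['W']; C=c['color']; M=np.linalg.inv(T); L=W@M[:3,:3].T+M[:3,3]; z=W[...,2]; hsv=cv2.cvtColor(C,cv2.COLOR_RGB2HSV)
rr=np.hypot(W[...,0]-522.8,W[...,1]+164.4); k=(C.min(-1)>100)&(rr<112)&(rr>70); zb=np.median(z[k]); k&=abs(z-zb)<3
fit=lambda k:np.linalg.lstsq(np.c_[L[k][:,1:],np.ones(k.sum())],z[k],rcond=None)[0]
fb=fit(k); b=(cv2.inRange(hsv,(98,70,15),(128,255,255))>0)&(z>zb+8)&(z<zb+26)&(abs(L[...,1])<33)&(abs(L[...,1])>14)&(abs(L[...,2])<56); 
zp=np.median(z[b]); b&=abs(z-zp)<3; p=L[b]; fp=fit(b)
print('back z',zb.round(2),k.sum(),'plate',zp.round(2),b.sum(),'tool z range',p[:,2].min().round(),p[:,2].max().round(),'slopes back',fb[:2].round(4),'plate',fp[:2].round(4))
for x in(-50,0,50): print(x,'height over back',(fp-fb)@[0,x,1])
save(c,sys.argv[1])
orr=cv2.inRange(hsv,(4,140,50),(20,255,255)); n,l,st,ce=cv2.connectedComponentsWithStats(orr)
for i in range(1,n):
    if st[i,4]>15: print('orange',st[i],ce[i].round(1),np.median(L[l==i],axis=0).round(1),'over back',np.percentile(z[l==i]-zb,[5,50,95]).round(1))
E
python3 seat.py s1.png
```

```text
back z 68.06 102129 plate 84.07 15433 tool z range -56.0 54.0 slopes back [ 0.0001 -0.0007] plate [ 0.0026 -0.0012]
-50 height over back 16.04479582478969
0 height over back 16.02033252119469
50 height over back 15.995869217599687
orange [317 173  30  30 893] [331.5 187.6] [ -4.    1.5 -46.6] over back [19.1 24.5 28.6]
orange [318 415  26  13 320] [330.4 421.3] [-7.1  1.3 41.4] over back [25.8 27.6 28.6]
```

View pics/s1.png

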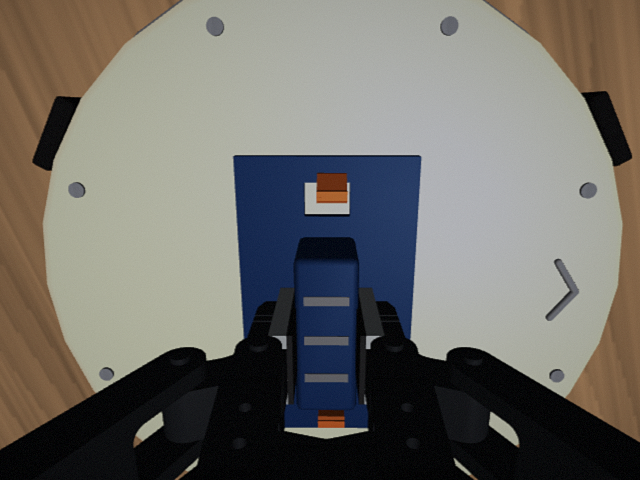

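The picture shows both orange hooks up through their slots with the barbs over the plate's outer edges, at (332,187) and (331,421). Plate height over the back is 16.0 mm at both ends, so the cover is flat and home. I let the cradle rise, still gripping, and take out the ~1.5 mm sideways offset before letting go.

send_rows(
  rows=[0,0,0.01,-0.012,0.001,0,-1,0,0,0.01,-0.012,0.001,0,-1,0,0,0.01,-0.012,0.001,0,-1],
)

```text
time: 14.48
ee_pos: [524.7, -163.9, 96.6]
orientation: [-0.423, 0.567, 0.419, 0.569]
force: [-0.2, 0.8, 3.6]
finger_gap: 18.6
```

send_rows(
  rows=[0,0,0.01,-0.01,0.002,0,-1],
)

```text
time: 14.57
ee_pos: [524.7, -163.9, 99.0]
orientation: [-0.423, 0.567, 0.419, 0.569]
force: [2.2, 0.6, 1.8]
finger_gap: 19.1
```

```bash
python3 t.py 100.5
```

```text
t 14.57 pos [ 524.7 -163.9   99. ] yaw 163.1 shift [-0.0077  0.0091 -0.0003] wx 0.0009377483335754278 tilt(tool,5deg) [-0.     0.003  0.073] F [2.2 0.6 1.8] gap 19.1 j6 -1.58
```

send_rows(
  rows=[0,0,0.02,-0.005,0.008,0,-1,0,0,0.02,-0.001,0.006,0,-1],
)

```text
time: 14.73
ee_pos: [522.4, -163.2, 100.6]
orientation: [-0.422, 0.567, 0.42, 0.569]
force: [0.4, -0.8, 2.1]
finger_gap: 18.9
```

```bash
python3 t.py 100.5
```

```text
t 14.73 pos [ 522.4 -163.2  100.6] yaw 163.1 shift [ 0.0005 -0.0024 -0.0003] wx 0.0008184229695928025 tilt(tool,5deg) [0.    0.002 0.045] F [ 0.4 -0.8  2.1] gap 18.9 j6 -1.58
```

send_rows(
  rows=[0,0,0,0,0,0,0,0,0,0,0,0,0,0,0,0,0,-0.005,0,0,0.3,0,0,0,-0.01,0,0,0.3,0,0,0,-0.03,0,0,0.3,0,0,0,-0.08,0,0,0.3,0,0,0,-0.12,0,0,0.3,0,0,0,-0.12,0,0,0.3],
)

```text
time: 15.4
ee_pos: [517.8, -161.8, 170.9]
orientation: [-0.419, 0.57, 0.424, 0.566]
force: [-0.3, 0.5, 0.1]
finger_gap: 55.5
```

send_rows(
  rows=[0,0,0,-0.12,0,0,0.5,0,0,0,-0.12,0,0,0.5,0,0,0,-0.05,0,0,0.5,0,0,0,0,0,0,0.5,0,0,0,0,0,0,0.5],
)

```text
time: 15.82
ee_pos: [519.3, -162.3, 238.4]
orientation: [-0.421, 0.568, 0.422, 0.568]
force: [0.1, -0.2, -0.4]
finger_gap: 63.8
```

```bash
python3 t.py 200; python3 seat.py s2.png; sed 's/abs(L\[...,2\])<56/abs(L[...,2])<70/' seat.py >/dev/null; python3 - <<'E'
from h import *
c=grab('top'); d=np.load('top1.npz')
df=np.abs(c['color'].astype(int)-d['color']).max(-1)>60
n,l,st,ce=cv2.connectedComponentsWithStats(df.astype(np.uint8))
print([list(s) for s in st[1:] if s[4]>15])
E
```

```text
t 15.82 pos [ 519.3 -162.3  238.4] yaw 163.11 shift [ 0.1921 -0.0193 -0.0002] wx 0.00126872317185871 tilt(tool,5deg) [ 0.     0.003 -0.017] F [ 0.1 -0.2 -0.4] gap 63.8 j6 -1.58
back z 80.28 44387 plate 96.27 7523 tool z range -56.0 54.0 slopes back [ 0.0001 -0.0008] plate [-0.0005 -0.0006]
-50 height over back 15.976292789221029
0 height over back 15.98587073843926
50 height over back 15.995448687657492
orange [312 144  15  14 203] [319.2 150.5] [133.9  -4.5 -46.5] over back [19.5 24.2 28.7]
orange [313 279  15   8 116] [320.  282.4] [130.7  -4.2  42.1] over back [17.8 27.5 28.8]
[[np.int32(360), np.int32(177), np.int32(205), np.int32(303), np.int32(40069)], [np.int32(198), np.int32(228), np.int32(26), np.int32(44), np.int32(1094)], [np.int32(219), np.int32(396), np.int32(147), np.int32(84), np.int32(4450)], [np.int32(549), np.int32(444), np.int32(61), np.int32(36), np.int32(1237)], [np.int32(627), np.int32(450), np.int32(9), np.int32(3), np.int32(20)], [np.int32(611), np.int32(455), np.int32(29), np.int32(18), np.int32(84)], [np.int32(312), np.int32(456), np.int32(43), np.int32(10), np.int32(123)], [np.int32(610), np.int32(474), np.int32(10), np.int32(6), np.int32(35)]]
```

View pics/s2.png

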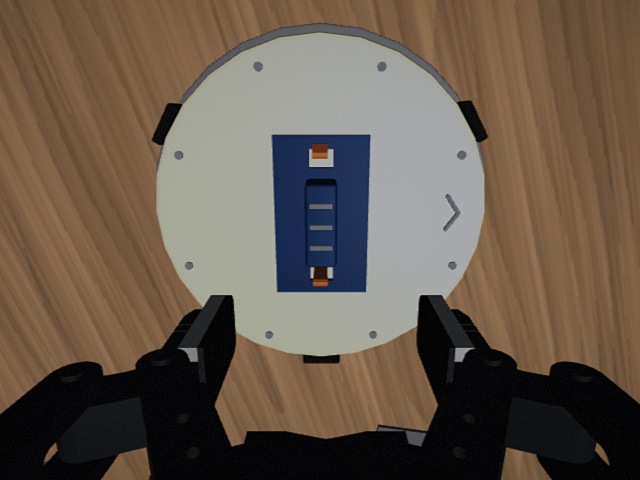

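The last view shows the cover flat and centred on the clock, with both hooks over the plate at (319,150) and (320,282) and the gripper clear. The top-camera comparison shows changes only at the arm, at the clock and at the cover's old spot.

```bash
python3 -c "
from h import *
print(order.close_job())"
```

```text
the job is handed in; nothing more can be done
None
```

The blue cover is snapped fully onto the clock at both ends, and I let go and handed the job in at about 16 s of robot time.

- **Pressing:** I gripped the cover by its hump and pressed it down onto the hooks in steps of 1 to 2 mm. The force rose to 14.2 N, fell to 8.6 N at a click, and then grew steadily to 13 N, about what the cradle springs alone would give. I felt one click, so I take it that both hooks snapped together. The highest push I read was 14.2 N, against the limit of 25 N; readings came once per step.
- **Sideways drift:** The tool drifted about 2 mm sideways while pressing, with side forces up to about 6 N. I eased the cover back to the middle, still gripped, before letting go.
- **Last checks:** After release, the plate's top was 16.0 mm above the clock's back at both ends and in the middle, which is the fully seated height. Both orange barbs showed over the plate, and the clock had risen back to its rest height.
- **Other things on the desk:** A before-and-after comparison from the top camera showed changes only at the arm, at the clock and where the cover had lain. The part of the desk behind the arm could not be compared.
- **Disagreement:** The top and wrist cameras differed by about 2 mm on where the clock was. I used the wrist camera's position, and the fit bore it out.

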